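# Stack the serving boards in their holder

### The arm

A 7-joint arm with a two-finger parallel gripper is mounted at the origin on the work surface. World frame = base frame: x ahead of the robot, y to its left, z up, the work surface at z = 0. Lengths are in m, angles in rad, forces in N, time in s.
With the tool pointing down it reaches from about 0.4 to 0.875 m from the base axis. Payload 19.3 kg.
Tool frame: the origin (TCP) lies midway between the tips of the shut fingers; the grasp point (between the pads) lies 19 mm behind it; z points along the fingers, y is the line along which they close (so a half turn about z gives the same grasp; the last joint's range is limited). The gripper opens to 85 mm and grips with 20 to 120 N. Pads are 22 mm wide; open, the fingers measure 114 mm over their backs; the gripper's body (76 mm by 85 mm) begins 54 mm behind the grasp point. The pads swing forward as they close: fully open they stand 13 mm farther back than shut.
Start: joints at [-1.382, 0.521, -0.036, 1.599, 0.021, 1.021, -0.113], TCP at [0.16, 0.604, 0.231] pointing down, gripper open.
Joint ranges: [-2.91, 2.91], [-0.3, 2.13], [-1.5, 1.42], [0.17, 2.43], [-1.26, 4.41], [0.16, 1.93], [-2.52, 2.52]. Speed limits (rad/s): [1.89, 1.89, 2.39, 2.39, 3.01, 3.01, 3.01].

### API

Orientations are given as [roll, pitch, yaw] about the fixed x, y, z axes, in that order (R = Rz(yaw) Ry(pitch) Rx(roll)).
In Python, from workcell import bot gives the robot as it stands.
- The arm moves only by the tool move_arm, never from a script. Its argument "moves" is a list that holds one entry, the list of rows, each a list of 7 numbers: the opening, from 0 (shut) to 1 (fully open), then the shift along the tool's x, y, z in units of 1000 mm (1.0 is 1000 mm), then the turn, a rotation vector about the tool's x, y, z in units of 2 pi rad (1.0 is 2 pi rad). A call has 1 to 5 rows; each row is the pose to reach, as a shift and turn from the pose commanded when the call began, along the tool's axes at that moment, turning the shorter way round; what a row does not reach only later rows make up. A row lasts 1/10 s, in which the tool goes at most 50 mm and 8.59 degrees, less where a joint would pass 70% of its speed; a pose out of reach is approached as far as the arm can. A call with a number of a shift or a turn outside -1 to 1 is refused whole. A call with a gripper value outside its range is refused whole. The fingers move at their own pace and stop on an object; "force" is the grip in N (left out, the last holds). Time passes only in rows, so rows that repeat a pose let the fingers close. It gives the time, the measured TCP pose, the force, the opening and the grip force at its end, in the units of the state.
- bot.observe(): the state, without advancing time (a new reading comes with each control period).
- bot.grab_frame(name): name is "scene" or "top"; returns the picture (384x512x3 uint8, red, green, blue); there is no depth.
- bot.camera_params(name): a dict with "vertical_fov" (degrees; the focal length in pixels is half the picture's height over the tangent of half this angle, whatever the lens; pixels are square), "cx", "cy" (the principal point, pixels), "R" (3x3) and "t" (3): a world point X has camera coordinates R X + t. Camera axes: x right, y down, z forward; pixel columns grow to the right and rows downward; lengths in m; the calibration is good to about 2 mm. A picture is of the moment at which its call begins. camera_params takes no time and is no camera call.
- bot.job_done(): hands the job in; it is judged then, once.
The state is a dict: "clock": time; "qpos": joint angles; "qd": joint speeds; "joint_efforts": joint torques, N m; "position": TCP position; "tool_rot": TCP orientation; "force": force on the tool from outside, world axes, zero at the start; "moment": the same for the moment, N m; "grip_width": finger opening in m; "finger_force": force on a finger pad.
Only numpy, scipy, OpenCV 4.12 (cv2) and the standard library are available. Lean on these libraries where they do the work, as an engineer would, in place of code of your own. Each camera call takes 0.05 s, during which the arm holds its last target. There are 200 camera calls.

### The job

Put the four rectangular wooden serving boards away in the steel board holder: one flat stack, the longest at the bottom and each next shorter one on top of it, all of them pushed snug against both the end wall and the side wall of the holder. Leave the whetstone and the round wooden mat lying where they are.

Things in the scene. Friction and masses are not known exactly. Their poses are not given: they have to be found in the camera images.
- board_longest: loose flat rectangular wooden serving board with a thin dark groove round the rim of its face, 200 mm long, 60 mm wide, 12 mm thick, about 98 g, the longest of the four, lying flat on the counter; origin: centre of its underside; x along its length, z up; the two ends and two sides are alike
- board_long: loose flat rectangular wooden serving board with a thin dark groove round the rim of its face, 175 mm long, 60 mm wide, 12 mm thick, about 86 g, second longest, lying flat on the counter; origin: centre of its underside; x along its length, z up; the two ends and two sides are alike
- board_short: loose flat rectangular wooden serving board with a thin dark groove round the rim of its face, 150 mm long, 60 mm wide, 12 mm thick, about 73 g, third longest, lying flat on the counter; origin: centre of its underside; x along its length, z up; the two ends and two sides are alike
- board_shortest: loose flat rectangular wooden serving board with a thin dark groove round the rim of its face, 125 mm long, 60 mm wide, 12 mm thick, about 61 g, the shortest of the four, lying flat on the counter; origin: centre of its underside; x along its length, z up; the two ends and two sides are alike
- holder: fixed stainless board holder, 218 x 98 mm, of 3 mm sheet: floor plate and two 55 mm high walls meeting in a square corner. Origin: inside corner, counter level. End wall face at x = 0 (y 0 to -80 mm); side wall face at y = 0 (x 0 to 36 and 120 to 210 mm; between them a hand notch down to the floor). z up. A board lying home has its length along x and its centre at x = half its length, y = -30 mm
- whetstone: loose whetstone, a bystander: a two-layer stone block, grey on top and brick-red below, 180 x 60 x 25 mm, 620 g, not a board; origin: centre of its underside, x along its length
- round_mat: loose round wooden pan mat, a bystander: disc 90 mm across, 12 mm thick, 60 g, not a board; origin: centre of its underside
- dish_tray: fixed shallow steel tray with two white bowls in it, a bystander: 230 x 115 mm, 36 mm high with the bowls; its middle is at x = 100 mm, y = -35 mm from its origin (at counter level), x along its length
There are look-alikes about, which are no part of the job. What is shaped like the board_shortest but red is not meant. What is shaped like the board_short but green is not meant.

How it is judged:
By the outcome, as a careful person would: the job done as asked, in the order asked, and still so for the second after the job is handed in, with the robot touching nothing.
It also fails if it takes over 112 s, if anything falls off the work surface, if the arm or the gripper's body presses on something with over 40 N, if the wrist force passes 120 N, or if a joint passes its speed limit or range.

## Working session

There is one attempt and no reset: what is moved stays moved. The work goes in short steps, Python scripts to look and compute and a tool call to move; the robot and the scene stay as the last step left them, time stands still between calls to the robot, and variables do not carry over. Pictures are saved under pics/ and viewed, at most 14 in all, crops included, and the job is handed in when it is done.

Besides the shell and the picture viewer there is one more tool, called after "Emit:" as name([rows], argument=value, ...), one row to a line, values as JSON. move_arm: Moves the arm, as the interface text tells. Shifts and turns lie within -1 to 1; 1 stands for 1000 mm of shift or 2 pi rad of turn. Its arguments: {"type":"object","properties":{"moves":{"type":"array"},"force":{"type":"number"}},"required":["moves"]}

```bash
mkdir -p pics
python3 - <<'E'
from workcell import bot
import cv2,json
for n in("top","scene"):
    f=bot.grab_frame(n); cv2.imwrite(f"pics/{n}0.png",cv2.cvtColor(f,cv2.COLOR_RGB2BGR)); print(n,bot.camera_params(n))
print(bot.observe())
E
```

```text
top {'vertical_fov': 52.50253145274567, 'cx': 252.95445302707378, 'cy': 193.93054854338956, 'R': array([[ 6.84673636e-03, -9.99976432e-01, -5.08431367e-04],
       [-9.88422867e-01, -6.69056215e-03, -1.51576625e-01],
       [ 1.51569650e-01,  1.54035038e-03, -9.88445380e-01]]), 't': array([0.03971274, 0.48464372, 1.11536668])}
scene {'vertical_fov': 51.98556982531961, 'cx': 254.09502139473125, 'cy': 192.35986350427459, 'R': array([[-0.17160899,  0.98504695, -0.0152598 ],
       [ 0.73860196,  0.1183937 , -0.66366413],
       [-0.65193366, -0.12516164, -0.74787503]]), 't': array([ 0.0365911 , -0.32407515,  1.3853691 ])}
{'clock': 0.1, 'qpos': array([-1.38222583,  0.5219514 , -0.03634383,  1.59993176,  0.02119706,
        1.02108339, -0.1128206 ]), 'qd': array([-0.0009583 , -0.00223841, -0.0009096 , -0.00104074,  0.00132587,
        0.0003836 , -0.00071413]), 'joint_efforts': array([ 3.03994340e-03, -9.28481483e+01,  1.98339008e+00, -3.70534301e+01,
        1.80657412e-02,  5.46222000e-03, -2.89159561e-05]), 'position': array([0.15988021, 0.60390616, 0.23079186]), 'tool_rot': array([-3.14060518e+00,  5.73633555e-05,  2.88280293e+00]), 'force': array([0.30418351, 0.54971551, 0.36125976]), 'moment': array([ 0.0116448 , -0.04076032, -0.0603783 ]), 'finger_force': 0.0, 'grip_width': 0.08499687696773577}
```

View pics/top0.png

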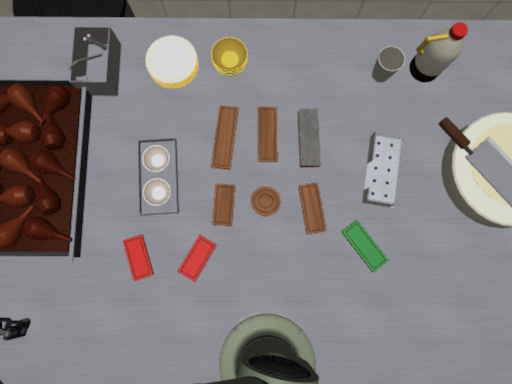

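View pics/scene0.png

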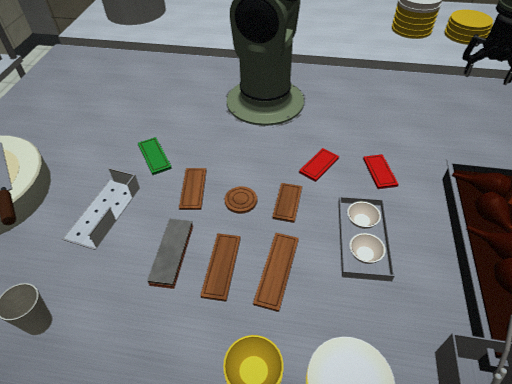

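The top view shows wooden boards at (225,137), (267,134), (312,208) and (224,204), the mat at (266,201), the whetstone at (309,138), the holder at (383,170), and red and green look-alikes at (138,258), (197,258) and (364,246). Next I'll measure them and confirm in an enlarged crop.

```bash
cat > h.py <<'E'
import numpy as np, cv2
from workcell import bot
P={n:bot.camera_params(n) for n in("top","scene")}
def ray(n,uv,z):
    p=P[n];f=192/np.tan(np.radians(p["vertical_fov"]/2));R=p["R"];t=p["t"]
    uv=np.atleast_2d(np.asarray(uv,float))
    d=np.c_[(uv[:,0]-p["cx"])/f,(uv[:,1]-p["cy"])/f,np.ones(len(uv))]@R
    c=-R.T@t
    return (c+d*((z-c[2])/d[:,2])[:,None])[:,:2]
def proj(n,X):
    p=P[n];f=192/np.tan(np.radians(p["vertical_fov"]/2))
    c=np.atleast_2d(X)@p["R"].T+p["t"]
    return c[:,:2]/c[:,2:]*f+[p["cx"],p["cy"]]
def rects(n,im,z=.012):
    hsv=cv2.cvtColor(im,cv2.COLOR_RGB2HSV)
    m=cv2.inRange(hsv,(3,80,40),(18,255,255))
    cs,_=cv2.findContours(m,cv2.RETR_EXTERNAL,cv2.CHAIN_APPROX_NONE)
    out=[]
    for c in cs:
        if cv2.contourArea(c)<300: continue
        w=ray(n,c[:,0],z)
        (cx,cy),(a,b),th=cv2.minAreaRect((w*1000).astype(np.float32))
        if a<b: a,b,th=b,a,th+90
        if a>260: continue
        out.append((c[:,0].mean(0).round(),round(cx,1),round(cy,1),round(a,1),round(b,1),round((th+90)%180-90,1)))
    return out
E
python3 - <<'E'
from h import *
for n in P:
    im=cv2.cvtColor(cv2.imread(f"pics/{n}0.png"),cv2.COLOR_BGR2RGB)
    print(n,(-P[n]["R"].T@P[n]["t"]).round(3))
    for r in rects(n,im): print(*r)
a=cv2.imread("pics/top0.png")[90:290,110:410]; cv2.imwrite("pics/c1.png",cv2.resize(a,None,fx=2.66,fy=2.66,interpolation=2))
a=cv2.imread("pics/scene0.png")[160:255,55:150]; b=cv2.imread("pics/top0.png")[122:217,335:430]
cv2.imwrite("pics/c2.png",cv2.resize(np.hstack([a,b]),None,fx=4.2,fy=4.2,interpolation=2))
E
```

```text
top [0.31  0.041 1.176]
[265. 201.] 467.9 5.8 85.6 83.9 45.2
[223. 204.] 456.1 132.3 123.0 57.9 -3.5
[312. 208.] 447.7 -134.3 148.1 59.2 9.1
[454. 133.] 685.1 -578.6 105.6 34.8 41.8
[267. 134.] 677.2 0.5 173.4 56.3 0.3
[224. 137.] 667.4 132.3 199.4 58.2 -6.9
scene [1.149 0.176 0.822]
[276. 271.] 670.1 133.6 201.8 59.3 -6.7
[220. 268.] 680.8 2.3 177.1 58.9 0.6
[500. 207.] 395.8 675.7 118.8 73.6 -13.4
[240. 199.] 471.4 7.4 93.1 84.7 9.7
[287. 203.] 460.3 133.8 128.8 58.7 -3.5
[484. 179.] 278.4 664.0 146.7 63.6 72.4
[193. 188.] 450.8 -132.2 150.8 58.8 9.1
```

View pics/c1.png

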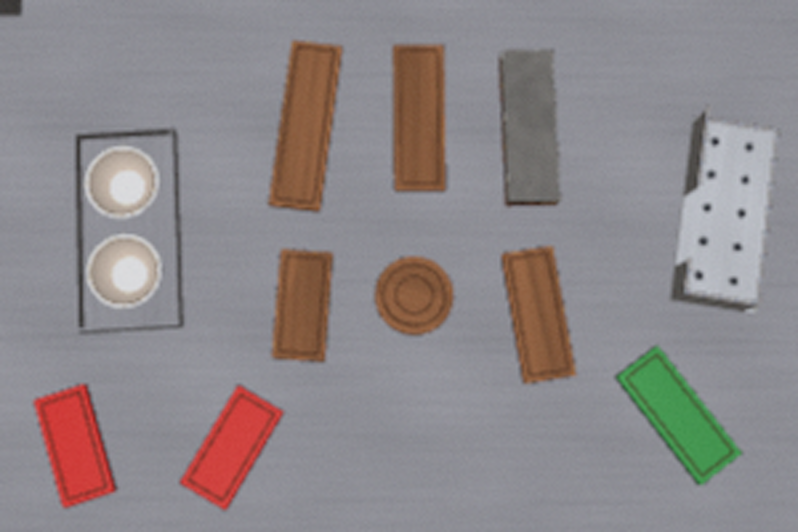

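View pics/c2.png

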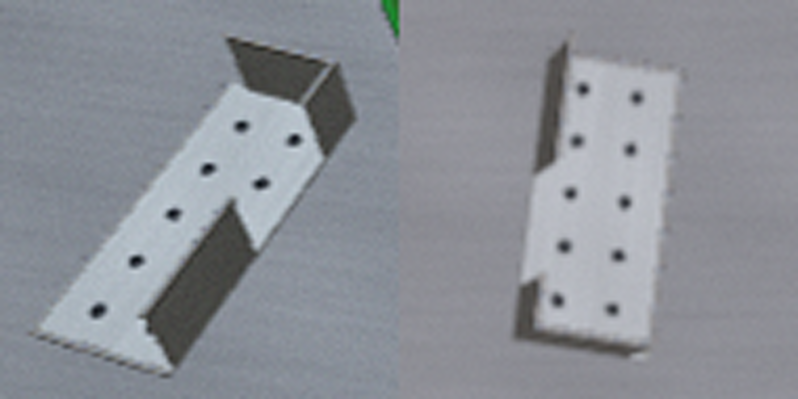

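The enlarged crop confirms it: the four grooved brown rectangles are the boards, since their measured lengths of 200, 175, 149 and 125 mm match. The red and green ones are look-alikes, and the grey block and the disc are bystanders. The holder's end wall faces the robot, at low x, and its side wall is on the left, at +y. Next is the holder's pose.

```bash
cat >> h.py <<'E'
from scipy.spatial.transform import Rotation as Ro
def go(x,y,z,yaw):
    s=bot.observe();R=Ro.from_euler("xyz",s["tool_rot"])
    T=Ro.from_euler("xyz",[np.pi,0,np.radians(yaw)])
    d=R.inv().apply(np.array([x,y,z])-s["position"]); r=(R.inv()*T).as_rotvec()/2/np.pi
    print("at",s["position"].round(4),"clock",s["clock"],"shift",d.round(4),"turn",r.round(4))
E
python3 - <<'E'
from h import *
def tc(x,y): return 335+(x-400)/4.2-.4,122+y/4.2-.4
def sc(x,y): return 55+x/4.2-.4,160+y/4.2-.4
for k,n,p,z in [("floor far right",'top',tc(679,71),.003),("floor near right",'top',tc(650,352),.003),
 ("outer near-left base",'top',tc(514,338),0),("endwall base right",'top',tc(632,357),0),("notch floor edge far",'top',tc(536,176),.003),("notch floor near",'top',tc(521,284),.003),
 ("floor far right",'scene',sc(38,333),.003),("floor far left",'scene',sc(172,376),.0),("endwall in base",'scene',sc(237,85),.003),("endwall in base2",'scene',sc(303,103),.003),("outer corner base",'scene',sc(325,157),0),("side base notch far",'scene',sc(256,252),0),("corner top",'scene',sc(338,64),.055),("endwall top free",'scene',sc(228,38),.055)]:
    print(k,n,(ray(n,p,z)*1000).round(1))
go(.669,.133,.08,173.2)
E
```

```text
floor far right top [[ 667.4 -417.1]]
floor near right top [[ 457.2 -385.4]]
outer near-left base top [[ 467.2 -288.4]]
endwall base right top [[ 453.9 -373.3]]
notch floor edge far top [[ 586.9 -308. ]]
notch floor near top [[ 506.4 -294.1]]
floor far right scene [[ 667.3 -411.6]]
floor far left scene [[ 681.4 -319.4]]
endwall in base scene [[ 453.  -376.8]]
endwall in base2 scene [[ 461.8 -325.3]]
outer corner base scene [[ 503.3 -293.9]]
side base notch far scene [[ 585.6 -307.3]]
corner top scene [[ 469.  -284.1]]
endwall top free scene [[ 457.7 -365.2]]
at [0.1599 0.6039 0.2308] clock 0.1 shift [-0.6127 -0.3248  0.1511] turn [-0.0002 -0.     -0.0223]
```

Emit:
move_arm([
  [[1,-0.204,-0.108,0.043,0,0,-0.0074],[1,-0.204,-0.108,0.043,0,0,-0.0074],[1,-0.204,-0.108,0.043,0,0,-0.0074],[1,-0.204,-0.108,0.043,0,0,-0.0074],[1,-0.204,-0.108,0.043,0,0,-0.0074]],
], force=40)

```text
clock: 0.6
position: [0.3317, 0.4446, 0.1877]
tool_rot: [-3.14, 0.0, 2.927]
force: [0.3, 0.6, 0.3]
grip_width: 0.0852
finger_force: 0.0
```

Emit:
move_arm([
  [[1,-0.204,-0.108,0.043,0,0,-0.0074],[1,-0.204,-0.108,0.043,0,0,-0.0074],[1,-0.204,-0.108,0.043,0,0,-0.0074],[1,-0.204,-0.108,0.043,0,0,-0.0074],[1,-0.204,-0.108,0.043,0,0,-0.0074]],
])

```text
clock: 1.1
position: [0.5083, 0.2959, 0.1445]
tool_rot: [-3.14, 0.0, 2.973]
force: [0.2, 1.1, 0.1]
grip_width: 0.0855
finger_force: 0.0
```

Emit:
move_arm([
  [[1,-0.204,-0.108,0.043,0,0,-0.0074],[1,-0.204,-0.108,0.043,0,0,-0.0074],[1,-0.204,-0.108,0.043,0,0,-0.0074],[1,-0.204,-0.108,0.043,0,0,-0.0074],[1,-0.204,-0.108,0.043,0,0,-0.0074]],
])

```text
clock: 1.6
position: [0.6914, 0.1555, 0.1011]
tool_rot: [-3.14, -0.0, 3.02]
force: [0.0, 0.7, 0.1]
grip_width: 0.0856
finger_force: 0.0
```

```bash
python3 -c "
from h import *
go(.669,.133,.0,173.2)"
```

```text
at [0.6914 0.1555 0.1011] clock 1.6 shift [ 0.0194 -0.0249  0.1012] turn [-0.0002 -0.0001 -0.0004]
```

Emit:
move_arm([
  [[1,0.0194,-0.025,0.02,0,0,0],[1,0.0194,-0.025,0.06,0,0,0],[1,0.0194,-0.025,0.09,0,0,0],[1,0.0194,-0.025,0.099,0,0,0],[1,0.0194,-0.025,0.099,0,0,0]],
])

```text
clock: 2.1
position: [0.6666, 0.1362, 0.0022]
tool_rot: [-3.141, -0.002, 3.022]
force: [-0.6, -0.1, 0.1]
grip_width: 0.0853
finger_force: 0.0
```

Emit:
move_arm([
  [[0,0,0,0,0,0,0],[0,0,0,0,0,0,0],[0,0,0,0,0,0,0],[0,0,0,0,0,0,0],[0,0,0,0,0,0,0]],
])

```text
clock: 2.6
position: [0.6683, 0.1365, 0.0056]
tool_rot: [3.141, 0.002, 3.022]
force: [-2.8, -1.0, 11.4]
grip_width: 0.0579
finger_force: 40.2
```

```bash
python3 -c "
from h import *
f=bot.grab_frame('scene')[150:300,150:350]
cv2.imwrite('pics/g1.png',cv2.resize(f[:,:,::-1],None,fx=3,fy=3))
go(.669,.133,.0,173.2)
print(bot.observe())"
```

```text
at [0.6684 0.1365 0.0056] clock 2.65 shift [-0.001  -0.0034  0.0056] turn [ 0.0001  0.0004 -0.0001]
{'clock': 2.65, 'qpos': array([-0.27636629,  0.88262147, -0.01930511,  1.56276159,  0.02372941,
        0.69389772,  1.1445761 ]), 'qd': array([ 0.00027167, -0.00011378, -0.00127519,  0.00053321, -0.00025859,
       -0.00033886,  0.00029927]), 'joint_efforts': array([-2.85771964e-01, -1.07632291e+02,  3.19461331e+00, -2.70265871e+01,
       -2.71926943e-02, -1.05408065e+00, -1.20942874e-02]), 'position': array([0.66836942, 0.13645197, 0.00557123]), 'tool_rot': array([3.14082663e+00, 2.43758440e-03, 3.02220528e+00]), 'force': array([-3.70932969, -0.67541834, 10.88514073]), 'moment': array([-0.23452215,  0.68842493, -0.01845167]), 'finger_force': 40.25056779384613, 'grip_width': 0.057808797338368384}
```

View pics/g1.png

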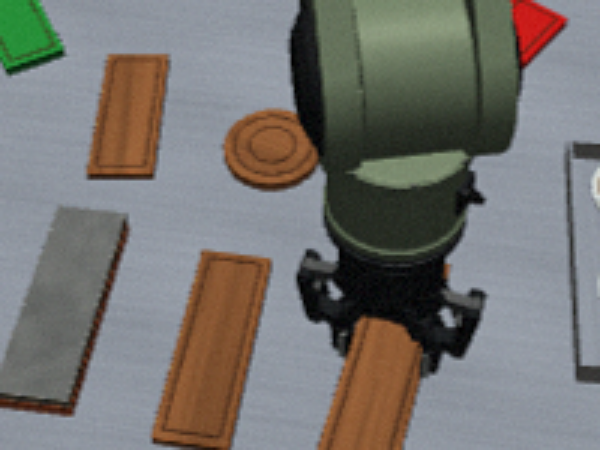

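The longest board is gripped, and the tips just touch the counter with 11 N. Lifting it.

Emit:
move_arm([
  [[0,0,0,-0.04,0,0,0],[0,0,0,-0.085,0,0,0],[0,0,0,-0.09,0,0,0]],
])

```text
clock: 2.95
position: [0.6704, 0.1369, 0.1002]
tool_rot: [3.138, 0.008, 3.022]
force: [0.9, -0.3, -0.9]
grip_width: 0.0576
finger_force: 42.8
```

```bash
cat >> h.py <<'E'
H=[.468,-.2915,-8.8]
def loc(x,y):
    a=np.radians(H[2]);return H[0]+np.cos(a)*x-np.sin(a)*y,H[1]+np.sin(a)*x+np.cos(a)*y
def home(L,z,dx=.008,dy=-.006): go(*loc(L/2+dx,-.03+dy),z,180+H[2])
E
python3 -c "
from h import *
home(.2,.09);print(bot.observe()['force'])"
```

```text
at [0.6704 0.1369 0.1002] clock 2.95 shift [ 0.0432 -0.4892  0.0082] turn [0.0005 0.0013 0.0054]
[ 0.90041729 -0.32112128 -0.90826634]
```

Emit:
move_arm([
  [[0,0.021,-0.24,0.004,0,0,0.0027],[0,0.021,-0.24,0.004,0,0,0.0027],[0,0.021,-0.24,0.004,0,0,0.0027],[0,0.021,-0.24,0.004,0,0,0.0027],[0,0.021,-0.24,0.004,0,0,0.0027]],
])

```text
clock: 3.45
position: [0.6174, -0.1026, 0.0904]
tool_rot: [-3.141, 0.002, 3.004]
force: [0.7, -0.2, -0.9]
grip_width: 0.0575
finger_force: 42.9
```

Emit:
move_arm([
  [[0,0.021,-0.24,0.004,0,0,0.0027],[0,0.021,-0.24,0.004,0,0,0.0027],[0,0.021,-0.24,0.004,0,0,0.0027],[0,0.021,-0.24,0.004,0,0,0.0027],[0,0.021,-0.24,0.004,0,0,0.0027],[0,0.021,-0.24,0.004,0,0,0.0027]],
])

```text
invalid input
```

```bash
python3 -c "
from h import *
home(.2,.09);print(bot.observe()['force'])"
```

```text
at [ 0.6174 -0.1026  0.0904] clock 3.45 shift [ 0.0147 -0.2454  0.0006] turn [-0.0001  0.0003  0.0025]
[ 0.72698131 -0.19420464 -0.92111109]
```

Emit:
move_arm([
  [[0,0.0147,-0.245,0,0,0,0.0025],[0,0.0147,-0.245,0,0,0,0.0025],[0,0.0147,-0.245,0,0,0,0.0025],[0,0.0147,-0.245,0,0,0,0.0025],[0,0.0147,-0.245,0,0,0,0.0025]],
])

```text
clock: 3.95
position: [0.5695, -0.343, 0.0905]
tool_rot: [-3.141, 0.001, 2.989]
force: [1.8, -0.6, -1.5]
grip_width: 0.0572
finger_force: 42.9
```

```bash
python3 -c "
from h import *
a=bot.grab_frame('scene')[130:280,30:230]; b=bot.grab_frame('top')[80:230,290:490]
cv2.imwrite('pics/p1.png',cv2.resize(np.hstack([a,b])[:,:,::-1],None,fx=2,fy=2,interpolation=2))
home(.2,.06);print(bot.observe()['force'])"
```

```text
at [ 0.5671 -0.3483  0.0903] clock 4.05 shift [-0.0013  0.0051  0.0303] turn [-0.0007  0.0001 -0.0011]
[-0.01305677  0.47169582 -1.55746766]
```

View pics/p1.png

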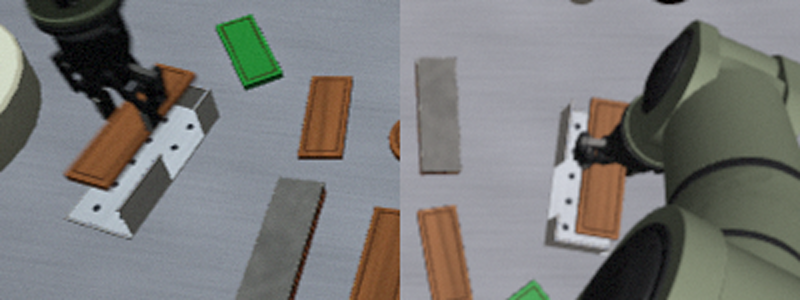

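The board is above the holder and aligned, so I'm lowering it to about 2 mm above the floor plate.

Emit:
move_arm([
  [[0,-0.001,0.004,0.03,0,0,-0.0006],[0,-0.001,0.004,0.06,0,0,-0.0006],[0,-0.001,0.004,0.076,0,0,-0.0006],[0,-0.001,0.004,0.079,0,0,-0.0006],[0,-0.001,0.004,0.079,0,0,-0.0006]],
])

```text
clock: 4.55
position: [0.5713, -0.3378, 0.0106]
tool_rot: [-3.14, 0.0, 2.992]
force: [-1.3, -5.8, -4.2]
grip_width: 0.0568
finger_force: 62.9
```

```bash
python3 -c "
from h import *
home(.2,.008);home(.2,.008,0,0);s=bot.observe();print(s['force'],s['moment'],s['tool_rot'])"
```

```text
at [ 0.5713 -0.3378  0.0106] clock 4.55 shift [ 0.0012 -0.006   0.0026] turn [-0.0003  0.      0.0007]
at [ 0.5713 -0.3378  0.0106] clock 4.55 shift [ 0.0092 -0.      0.0026] turn [-0.0003  0.      0.0007]
[-1.29071586 -5.84886058 -4.17305719] [-1.3998299   0.54135047 -0.20133009] [-3.13986123e+00  2.69365874e-04  2.99242009e+00]
```

Emit:
move_arm([
  [[0,0,-0.003,0,0,0,0],[0,0.002,-0.003,0,0,0,0],[0,0.004,-0.003,0,0,0,0],[0,0.006,-0.003,0,0,0,0],[0,0.006,-0.003,0,0,0,0]],
])

```text
clock: 5.05
position: [0.5652, -0.3387, 0.0106]
tool_rot: [-3.141, 0.0, 2.993]
force: [0.5, -0.1, 1.2]
grip_width: 0.0574
finger_force: 64.5
```

```bash
python3 -c "
from h import *
home(.2,.008,0,0);s=bot.observe();print(s['force'],s['moment'],s['tool_rot'])"
```

```text
at [ 0.5652 -0.3387  0.0106] clock 5.05 shift [0.0032 0.0018 0.0026] turn [-0.      0.0001  0.0008]
[ 0.48783056 -0.11470875  1.19715433] [-0.08401674  0.05260825 -0.04492781] [-3.14130372e+00  4.11586497e-04  2.99325399e+00]
```

Emit:
move_arm([
  [[0,0.002,0,0.001,0,0,0],[0,0.003,0,0.001,0,0,0],[0,0.004,0,0.001,0,0,0]],
])

```text
clock: 5.35
position: [0.5625, -0.3381, 0.0097]
tool_rot: [-3.141, 0.003, 2.993]
force: [9.9, -2.3, 0.8]
grip_width: 0.0568
finger_force: 64.2
```

Emit:
move_arm([
  [[0,0.001,0,0,0,0,0],[0,0.002,0,0,0,0,0]],
])

```text
clock: 5.55
position: [0.5624, -0.3382, 0.0103]
tool_rot: [-3.141, 0.006, 2.993]
force: [19.2, -4.1, 0.5]
grip_width: 0.0569
finger_force: 63.9
```

Emit:
move_arm([
  [[0,-0.002,0.002,0,0,0,0],[0,-0.002,0.003,0.001,0,0,0],[0,-0.002,0.004,0.002,0,0,0],[0,-0.002,0.004,0.003,0,0,0]],
])

```text
clock: 5.95
position: [0.5629, -0.3367, 0.0081]
tool_rot: [-3.138, 0.004, 2.992]
force: [-2.0, -6.1, 30.6]
grip_width: 0.057
finger_force: 70.0
```

Emit:
move_arm([
  [[0,0.001,0.001,-0.002,0,0,0],[0,0.002,0.001,-0.002,0,0,0],[0,0.002,0.001,-0.002,0,0,0]],
])

```text
clock: 6.25
position: [0.5626, -0.3363, 0.0096]
tool_rot: [-3.137, 0.007, 2.992]
force: [14.7, -16.8, -2.7]
grip_width: 0.0571
finger_force: 61.8
```

```bash
python3 -c "
from h import *
home(.2,.008,0,0);s=bot.observe();print(s['force'],s['moment'],s['tool_rot'])
a=bot.grab_frame('scene')[130:280,30:230]
cv2.imwrite('pics/p2.png',cv2.resize(a[:,:,::-1],None,fx=4,fy=4,interpolation=2))"
```

```text
at [ 0.5626 -0.3363  0.0096] clock 6.25 shift [ 0.0003 -0.0002  0.0016] turn [-0.0007  0.0012  0.0006]
[ 14.72600716 -16.77697203  -2.69806533] [-4.06076991 -3.07392985 -0.18907097] [-3.13711179  0.00735362  2.99193946]
```

View pics/p2.png

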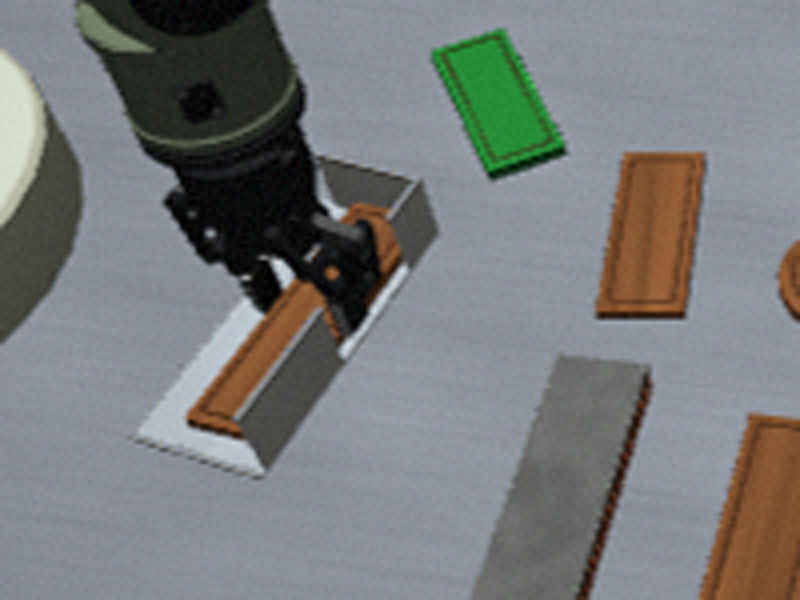

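Longest board is home with contact on both walls. Releasing.

Emit:
move_arm([
  [[1,0,0,0,0,0,0],[1,0,0,0,0,0,0],[1,0,0,0,0,0,0],[1,0,0,-0.03,0,0,0],[1,0,0,-0.08,0,0,0]],
])

```text
clock: 6.8
position: [0.5581, -0.3314, 0.0862]
tool_rot: [3.139, -0.006, 2.994]
force: [1.1, -0.2, 0.9]
grip_width: 0.0855
finger_force: 0.0
```

```bash
python3 -c "
from h import *
go(.679,.0015,.09,180.4);s=bot.observe();print(s['force'])"
```

```text
at [ 0.5581 -0.3314  0.0862] clock 6.8 shift [-0.0705  0.347  -0.0035] turn [ 0.0004 -0.0009 -0.0246]
[ 1.1046332  -0.16505546  0.93412288]
```

Emit:
move_arm([
  [[1,-0.035,0.173,-0.003,0,0,-0.012],[1,-0.035,0.173,-0.003,0,0,-0.012],[1,-0.035,0.173,-0.003,0,0,-0.012],[1,-0.035,0.173,-0.003,0,0,-0.012]],
])

```text
clock: 7.2
position: [0.6213, -0.1615, 0.0913]
tool_rot: [3.139, -0.0, 3.073]
force: [-0.1, 1.4, -0.9]
grip_width: 0.0854
finger_force: 0.0
```

Emit:
move_arm([
  [[1,-0.022,0.176,0,0,0,-0.012],[1,-0.022,0.176,0,0,0,-0.012],[1,-0.022,0.176,0,0,0,-0.012],[1,-0.022,0.176,0,0,0,-0.012],[1,-0.022,0.176,0,0,0,-0.012]],
])

```text
clock: 7.7
position: [0.655, 0.0132, 0.091]
tool_rot: [3.139, -0.001, -3.133]
force: [0.0, 0.7, 0.4]
grip_width: 0.0855
finger_force: 0.0
```

```bash
python3 -c "
from h import *
f=bot.grab_frame('scene')
a=f[130:280,30:230]
cv2.imwrite('pics/p3.png',cv2.resize(a[:,:,::-1],None,fx=4,fy=4,interpolation=2))
for r in rects('scene',f): print(*r)
go(.679,.0015,.0065,180.4);s=bot.observe();print(s['force'])"
```

```text
[221. 267.] 680.8 2.3 177.1 58.9 0.6
[500. 207.] 391.2 676.8 128.4 73.6 -13.4
[287. 202.] 460.5 133.7 129.2 58.5 -3.5
[104. 211.] 563.1 -333.9 202.6 63.8 -9.3
[480. 213.] 421.6 622.7 240.0 96.1 21.0
[481. 178.] 290.2 663.5 156.2 65.3 86.2
[189. 190.] 450.7 -131.8 150.8 59.7 9.1
at [0.6547 0.0098 0.091 ] clock 7.75 shift [-0.0243 -0.0085  0.0844] turn [ 0.0001 -0.0001 -0.0001]
[ 0.15655095 -0.87332441  0.00810052]
```

View pics/p3.png

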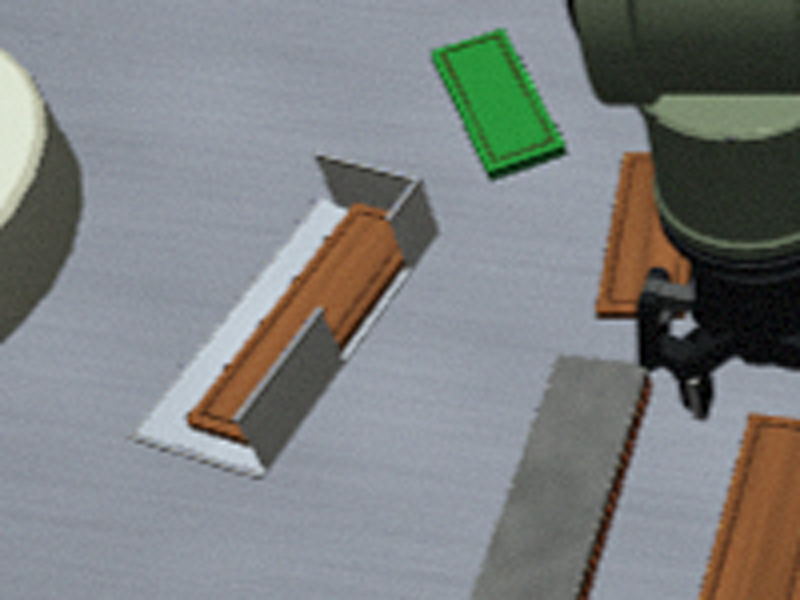

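The longest board lies snug in the corner. Next is the long board.

Emit:
move_arm([
  [[1,-0.024,-0.008,0.02,0,0,0],[1,-0.024,-0.008,0.055,0,0,0],[1,-0.024,-0.008,0.08,0,0,0],[1,-0.024,-0.008,0.084,0,0,0],[1,-0.024,-0.008,0.084,0,0,0]],
])

```text
clock: 8.25
position: [0.6785, -0.0017, 0.0071]
tool_rot: [-3.141, -0.001, -3.14]
force: [0.4, -0.1, -0.5]
grip_width: 0.0856
finger_force: 0.0
```

Emit:
move_arm([
  [[0,0,0,0,0,0,0],[0,0,0,0,0,0,0],[0,0,0,0,0,0,0],[0,0,0,0,0,0,0]],
])

```text
clock: 8.65
position: [0.6827, -0.0007, 0.0116]
tool_rot: [3.141, 0.008, -3.139]
force: [-1.1, 6.3, 48.9]
grip_width: 0.0285
finger_force: 23.9
```

Emit:
move_arm([
  [[0,0,0,-0.04,0,0,0],[0,0,0,-0.085,0,0,0],[0,0,0,-0.09,0,0,0]],
])

```text
clock: 8.95
position: [0.6819, -0.0008, 0.1037]
tool_rot: [3.141, 0.008, -3.139]
force: [-0.6, -0.2, -0.4]
grip_width: 0.0
finger_force: 0.0
```

```bash
sed -i 's/^H=.*/H=[.4682,-.2915,-8.6]/' h.py; python3 -c "
from h import *
home(.175,.1);print(bot.observe()['force'])"
```

```text
at [ 0.6819 -0.0008  0.1037] clock 8.95 shift [ 0.1255 -0.3403  0.0026] turn [0.0002 0.0013 0.0242]
[-0.5728277  -0.18519409 -0.43852152]
```

The tips started too high and slid over the board. I'll re-open, re-measure the board, and grip lower.

Emit:
move_arm([
  [[1,0.06,0,-0.05,0,0,0],[1,0.12,0,-0.05,0,0,0],[1,0.12,0,-0.05,0,0,0],[1,0.12,0,-0.05,0,0,0]],
])

```text
clock: 9.35
position: [0.5562, -0.0014, 0.1492]
tool_rot: [-3.141, 0.001, -3.139]
force: [1.0, -0.6, -0.1]
grip_width: 0.0579
finger_force: 0.0
```

```bash
python3 -c "
from h import *
for n in P:
  print(n)
  for r in rects(n,bot.grab_frame(n)): print(*r)
go(.679,.0015,.003,180.4);s=bot.observe();print(s['force'],s['tool_rot'],s['grip_width'])"
```

```text
top
[223. 204.] 456.1 132.2 122.6 58.2 -3.9
[378. 170.] 567.4 -338.1 189.1 61.3 -9.2
[454. 133.] 685.1 -578.6 105.6 34.8 41.8
scene
[221. 267.] 680.8 2.7 177.2 58.8 0.7
[500. 205.] 397.9 692.8 128.7 90.0 8.1
[240. 199.] 471.4 7.4 93.1 84.7 9.7
[287. 202.] 460.5 133.7 129.2 58.5 -3.5
[104. 211.] 563.2 -334.0 202.8 63.6 -9.3
[482. 217.] 425.0 622.1 236.2 94.7 22.9
[484. 178.] 279.5 663.4 148.3 69.1 72.1
[192. 189.] 452.5 -131.7 154.1 59.6 9.0
at [ 0.5595 -0.001   0.1484] clock 9.45 shift [-0.1193  0.0022  0.1456] turn [ 0.      0.0003 -0.0007]
[0.61257864 0.01328652 0.2208003 ] [ 3.14152141e+00  2.02018154e-03 -3.13892247e+00] 0.0728387211723385
```

Emit:
move_arm([
  [[1,-0.05,0.002,0.04,0,0,0],[1,-0.09,0.002,0.06,0,0,0],[1,-0.119,0.002,0.09,0,0,0],[1,-0.119,0.002,0.125,0,0,0],[1,-0.119,0.002,0.125,0,0,0]],
])

```text
clock: 9.95
position: [0.6759, 0.0012, 0.0168]
tool_rot: [-3.141, -0.007, -3.139]
force: [-1.1, 0.3, -1.1]
grip_width: 0.0852
finger_force: 0.0
```

```bash
python3 -c "
from h import *
go(.679,.0015,.002,180.4);s=bot.observe();print(s['force'],s['grip_width'])"
```

```text
at [0.6759 0.0012 0.0168] clock 9.95 shift [-0.0032  0.0003  0.0148] turn [-0.     -0.0012 -0.0007]
[-1.10502252  0.31914757 -1.10228737] 0.08521337797327776
```

Emit:
move_arm([
  [[1,0,0,0.01,0,0,0],[1,0,0,0.018,0,0,0],[1,0,0,0.021,0,0,0],[1,0,0,0.021,0,0,0]],
])

```text
clock: 10.35
position: [0.6782, 0.0012, 0.002]
tool_rot: [3.142, 0.001, -3.139]
force: [0.4, -0.0, 0.1]
grip_width: 0.0858
finger_force: 0.0
```

Emit:
move_arm([
  [[0,0,0,0,0,0,0],[0,0,0,0,0,0,0],[0,0,0,0,0,0,0],[0,0,0,0,0,0,0]],
])

```text
clock: 10.75
position: [0.6784, 0.0012, 0.0024]
tool_rot: [-3.142, 0.001, -3.139]
force: [-1.4, -0.6, 8.6]
grip_width: 0.0583
finger_force: 41.3
```

Emit:
move_arm([
  [[0,0,0,-0.04,0,0,0],[0,0,0,-0.085,0,0,0],[0,0,0,-0.1,0,0,0],[0,0,0,-0.1,0,0,0]],
])

```text
clock: 11.15
position: [0.6795, 0.0012, 0.1044]
tool_rot: [3.141, 0.005, -3.139]
force: [-0.5, 0.1, -1.4]
grip_width: 0.0582
finger_force: 44.5
```

```bash
python3 -c "
from h import *
home(.175,.1);print(bot.observe()['force'])"
```

```text
at [0.6795 0.0012 0.1044] clock 11.15 shift [ 0.123  -0.3423  0.0037] turn [0.0001 0.0007 0.0243]
[-0.509375    0.05223768 -1.40493797]
```

Emit:
move_arm([
  [[0,0.0615,-0.171,0,0,0,0.012],[0,0.0615,-0.171,0,0,0,0.012],[0,0.0615,-0.171,0,0,0,0.012],[0,0.0615,-0.171,0,0,0,0.012]],
])

```text
clock: 11.55
position: [0.6146, -0.1739, 0.1001]
tool_rot: [-3.14, -0.002, 3.066]
force: [1.1, -0.3, -0.7]
grip_width: 0.0584
finger_force: 44.5
```

Emit:
move_arm([
  [[0,0.048,-0.175,0,0,0,0.012],[0,0.048,-0.175,0,0,0,0.012],[0,0.048,-0.175,0,0,0,0.012],[0,0.048,-0.175,0,0,0,0.012],[0,0.048,-0.175,0,0,0,0.012]],
])

```text
clock: 12.05
position: [0.5528, -0.3463, 0.1]
tool_rot: [-3.14, -0.002, 2.987]
force: [0.3, -0.3, -1.0]
grip_width: 0.0585
finger_force: 44.5
```

Emit:
move_arm([
  [[0,0,0,0,0,0,0],[0,0,0,0,0,0,0]],
])

```text
clock: 12.25
position: [0.5567, -0.3394, 0.1005]
tool_rot: [3.141, -0.001, 2.995]
force: [-0.7, 1.4, -1.3]
grip_width: 0.0582
finger_force: 44.5
```

```bash
python3 -c "
from h import *
home(.175,.022,.005,-.004);print(bot.observe()['force'])"
```

```text
at [ 0.5567 -0.3394  0.1005] clock 12.25 shift [0.0021 0.0001 0.0785] turn [ 0.0002 -0.0001  0.0005]
[-0.7136258   1.43322699 -1.28901475]
```

Emit:
move_arm([
  [[0,0,0,0.03,0,0,0],[0,0,0,0.06,0,0,0],[0,0,0,0.073,0,0,0],[0,0,0,0.077,0,0,0],[0,0,0,0.077,0,0,0]],
])

```text
clock: 12.75
position: [0.5567, -0.3405, 0.0245]
tool_rot: [3.141, -0.0, 2.994]
force: [0.3, 0.6, -0.0]
grip_width: 0.0585
finger_force: 44.5
```

Emit:
move_arm([
  [[0,0.001,0,0,0,0,0],[0,0.003,0,0,0,0,0],[0,0.005,0,0,0,0,0],[0,0.007,0,0,0,0,0]],
])

```text
clock: 13.15
position: [0.5499, -0.3403, 0.025]
tool_rot: [-3.141, 0.002, 2.993]
force: [10.0, -2.4, -1.2]
grip_width: 0.0584
finger_force: 44.5
```

```bash
python3 -c "
from h import *
home(.175,.0195,.0,.0);print(bot.observe()['force'])"
```

```text
at [ 0.5499 -0.3403  0.025 ] clock 13.15 shift [0.0006 0.006  0.0055] turn [-0.0001  0.0003  0.0003]
[10.03223491 -2.42199722 -1.19874492]
```

Emit:
move_arm([
  [[0,0,0.002,0,0,0,0],[0,0,0.004,0,0,0,0],[0,0,0.006,0.001,0,0,0],[0,0,0.0075,0.002,0,0,0]],
])

```text
clock: 13.55
position: [0.5507, -0.3349, 0.0232]
tool_rot: [-3.139, 0.002, 2.991]
force: [-0.1, -13.4, 4.6]
grip_width: 0.0584
finger_force: 45.0
```

Emit:
move_arm([
  [[0,0,0.001,0.0015,0,0,0],[0,0,0.001,0.003,0,0,0]],
])

```text
clock: 13.75
position: [0.5507, -0.3347, 0.0204]
tool_rot: [-3.138, 0.003, 2.99]
force: [-1.5, -12.2, 12.7]
grip_width: 0.0585
finger_force: 45.7
```

Emit:
move_arm([
  [[0,0.001,0,0,0,0,0],[0,0.002,0,0,0,0,0],[0,0.003,0,-0.001,0,0,0],[0,0.003,0,-0.001,0,0,0]],
])

```text
clock: 14.15
position: [0.5499, -0.3341, 0.0215]
tool_rot: [-3.138, 0.007, 2.992]
force: [13.9, -16.4, -6.8]
grip_width: 0.0581
finger_force: 46.0
```

```bash
python3 -c "
from h import *
home(.175,.0195,.0,.0);print(bot.observe()['force'],bot.observe()['moment'])"
```

```text
at [ 0.5499 -0.3341  0.0215] clock 14.15 shift [-0.0003 -0.0001  0.002 ] turn [-0.0006  0.0011  0.0001]
[ 13.879013   -16.37277738  -6.78600609] [-3.53726365 -2.98908382 -0.19344355]
```

Emit:
move_arm([
  [[0,0,0,0.001,0,0,0],[0,0,0,0.002,0,0,0],[1,0,0,0.001,0,0,0],[1,0,0,0.001,0,0,0],[1,0,0,0.001,0,0,0]],
])

```text
clock: 14.65
position: [0.5474, -0.3307, 0.0192]
tool_rot: [3.141, -0.001, 2.993]
force: [-0.0, -0.4, -1.1]
grip_width: 0.085
finger_force: 0.0
```

Emit:
move_arm([
  [[1,0,0,-0.03,0,0,0],[1,0,0,-0.07,0,0,0],[1,0,0,-0.08,0,0,0],[1,0,0,-0.08,0,0,0]],
])

```text
clock: 15.05
position: [0.5484, -0.3313, 0.101]
tool_rot: [-3.141, 0.003, 2.993]
force: [-0.2, -0.2, -0.7]
grip_width: 0.0854
finger_force: 0.0
```

```bash
python3 -c "
from h import *
go(.449,-.133,.1,189.1);s=bot.observe();print(s['force'])"
```

```text
at [ 0.5484 -0.3313  0.101 ] clock 15.05 shift [0.1276 0.1815 0.0005] turn [-0.0002  0.0004 -0.0489]
[-0.16798059 -0.1712105  -0.65312206]
```

Emit:
move_arm([
  [[1,0.1276,0.1815,0,0,0,-0.0489],[1,0.1276,0.1815,0,0,0,-0.0489],[1,0.1276,0.1815,0,0,0,-0.0489],[1,0.1276,0.1815,0,0,0,-0.0489],[1,0.1276,0.1815,0,0,0,-0.0489]],
])

```text
clock: 15.55
position: [0.4454, -0.1292, 0.0983]
tool_rot: [3.14, -0.003, -2.98]
force: [-0.5, 0.5, -1.6]
grip_width: 0.0855
finger_force: 0.0
```

Emit:
move_arm([
  [[1,0,0,0.03,0,0,0],[1,0,0,0.03,0,0,0],[1,0,0,0.03,0,0,0]],
])

```text
clock: 15.85
position: [0.4477, -0.1328, 0.0688]
tool_rot: [3.141, -0.002, -2.983]
force: [0.0, 0.3, 0.7]
grip_width: 0.0853
finger_force: 0.0
```

```bash
python3 -c "
from h import *
f=bot.grab_frame('scene')
a=f[130:280,30:230]
cv2.imwrite('pics/p4.png',cv2.resize(a[:,:,::-1],None,fx=4,fy=4,interpolation=2))
for r in rects('scene',f): print(*r)
go(.449,-.133,.002,189.1);s=bot.observe();print(s['force'])"
```

```text
[494. 235.] 484.5 642.6 104.6 54.3 69.3
[498. 206.] 392.8 671.2 122.7 83.8 -13.4
[240. 199.] 471.4 7.4 93.1 84.7 9.7
[287. 202.] 460.5 133.4 129.2 59.1 -3.5
[104. 209.] 558.2 -337.6 211.2 73.0 -8.9
[483. 178.] 278.3 664.1 147.1 65.5 72.7
[193. 188.] 450.8 -132.2 150.8 58.8 9.1
at [ 0.4482 -0.133   0.0694] clock 15.9 shift [-0.0009 -0.0001  0.0674] turn [ 0.     -0.0002 -0.0001]
[ 0.32777877 -0.88914031  0.09746654]
```

View pics/p4.png

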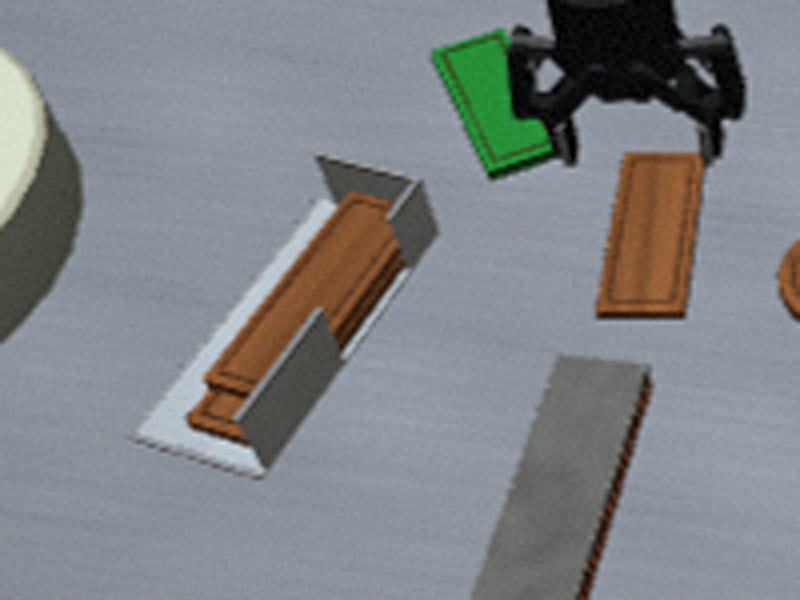

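Two boards are stacked snugly. Now the short board (top-view pixel 312,208).

Emit:
move_arm([
  [[1,-0.001,0,0.025,0,0,0],[1,-0.001,0,0.05,0,0,0],[1,-0.001,0,0.065,0,0,0],[1,-0.001,0,0.0675,0,0,0],[1,-0.001,0,0.0675,0,0,0]],
])

```text
clock: 16.4
position: [0.4494, -0.133, 0.0022]
tool_rot: [-3.141, -0.0, -2.983]
force: [0.3, 0.5, 0.4]
grip_width: 0.0856
finger_force: 0.0
```

Emit:
move_arm([
  [[0,0,0,0,0,0,0],[0,0,0,0,0,0,0],[0,0,0,0,0,0,0],[0,0,0,0,0,0,0]],
])

```text
clock: 16.8
position: [0.4498, -0.1328, 0.003]
tool_rot: [-3.141, 0.001, -2.983]
force: [-3.3, 1.3, 17.6]
grip_width: 0.0587
finger_force: 39.0
```

Emit:
move_arm([
  [[0,0,0,-0.04,0,0,0],[0,0,0,-0.085,0,0,0],[0,0,0,-0.11,0,0,0],[0,0,0,-0.11,0,0,0]],
])

```text
clock: 17.2
position: [0.451, -0.1331, 0.1156]
tool_rot: [-3.139, 0.006, -2.983]
force: [0.0, -0.0, -1.1]
grip_width: 0.0583
finger_force: 44.6
```

```bash
python3 -c "
from h import *
home(.150,.112,.005,-.006);print(bot.observe()['force'])"
```

```text
at [ 0.451  -0.1331  0.1156] clock 17.2 shift [-0.0572 -0.2177  0.0044] turn [-0.0002  0.001   0.0491]
[ 0.04069027 -0.03136105 -1.09428704]
```

Emit:
move_arm([
  [[0,-0.0572,-0.2177,0,0,0,0.0491],[0,-0.0572,-0.2177,0,0,0,0.0491],[0,-0.0572,-0.2177,0,0,0,0.0491],[0,-0.0572,-0.2177,0,0,0,0.0491],[0,-0.0572,-0.2177,0,0,0,0.0491]],
])

```text
clock: 17.7
position: [0.5404, -0.3426, 0.1116]
tool_rot: [-3.14, 0.0, 2.989]
force: [-0.5, 0.8, -1.1]
grip_width: 0.0584
finger_force: 44.6
```

Emit:
move_arm([
  [[0,0,0,0,0,0,0],[0,0,0,0,0,0,0]],
])

```text
clock: 17.9
position: [0.5397, -0.3384, 0.1112]
tool_rot: [3.141, -0.001, 2.991]
force: [-0.4, 0.1, -0.6]
grip_width: 0.0582
finger_force: 44.6
```

```bash
python3 -c "
from h import *
home(.150,.036,.005,-.005);print(bot.observe()['force'])"
```

```text
at [ 0.5397 -0.3384  0.1112] clock 17.9 shift [-0.0023  0.0007  0.0752] turn [ 0.0001 -0.0001 -0.    ]
[-0.37875763  0.05598392 -0.56805858]
```

Emit:
move_arm([
  [[0,-0.002,0,0.03,0,0,0],[0,-0.002,0,0.06,0,0,0],[0,-0.002,0,0.071,0,0,0],[0,-0.002,0,0.074,0,0,0],[0,-0.002,0,0.074,0,0,0]],
])

```text
clock: 18.4
position: [0.5424, -0.3385, 0.0385]
tool_rot: [-3.142, 0.0, 2.992]
force: [0.4, 0.1, -0.4]
grip_width: 0.0584
finger_force: 44.6
```

Emit:
move_arm([
  [[0,0.002,0,0,0,0,0],[0,0.004,0,0,0,0,0],[0,0.006,0,0,0,0,0],[0,0.007,0,0,0,0,0]],
])

```text
clock: 18.8
position: [0.5395, -0.3387, 0.0403]
tool_rot: [-3.14, 0.01, 2.992]
force: [20.7, -4.4, -0.0]
grip_width: 0.0582
finger_force: 44.6
```

```bash
python3 -c "
from h import *
home(.150,.0325,0,0);print(bot.observe()['force'])"
```

```text
at [ 0.5395 -0.3387  0.0403] clock 18.8 shift [0.0026 0.006  0.0077] turn [-0.0003  0.0015  0.0001]
[20.70796421 -4.42969391 -0.04471754]
```

Emit:
move_arm([
  [[0,-0.002,0.002,0,0,0,0],[0,-0.002,0.004,0.001,0,0,0],[0,-0.002,0.006,0.003,0,0,0],[0,-0.002,0.0075,0.004,0,0,0]],
])

```text
clock: 19.2
position: [0.5406, -0.333, 0.036]
tool_rot: [-3.138, 0.007, 2.991]
force: [6.3, -12.8, 7.2]
grip_width: 0.0584
finger_force: 45.3
```

Emit:
move_arm([
  [[0,0,0.001,0.001,0,0,0],[0,0,0.001,0.002,0,0,0]],
])

```text
clock: 19.4
position: [0.5405, -0.3327, 0.0343]
tool_rot: [-3.138, 0.007, 2.99]
force: [6.8, -11.4, 8.0]
grip_width: 0.0582
finger_force: 45.4
```

Emit:
move_arm([
  [[0,0,0,0.0015,0,0,0],[0,0.001,0,0.003,0,0,0],[0,0.001,0.001,0.003,0,0,0]],
])

```text
clock: 19.7
position: [0.5405, -0.3325, 0.0317]
tool_rot: [-3.137, 0.009, 2.99]
force: [10.8, -20.7, 1.9]
grip_width: 0.0583
finger_force: 44.9
```

```bash
python3 -c "
from h import *
home(.150,.0325,0,0);print(bot.observe()['force'])
f=bot.grab_frame('scene')
a=f[150:260,50:170]
cv2.imwrite('pics/p5.png',cv2.resize(a[:,:,::-1],None,fx=5,fy=5,interpolation=2))"
```

```text
at [ 0.5405 -0.3325  0.0317] clock 19.7 shift [ 0.0026 -0.0002 -0.0008] turn [-0.0008  0.0014 -0.0003]
[ 10.78998389 -20.70878623   1.92918866]
```

View pics/p5.png

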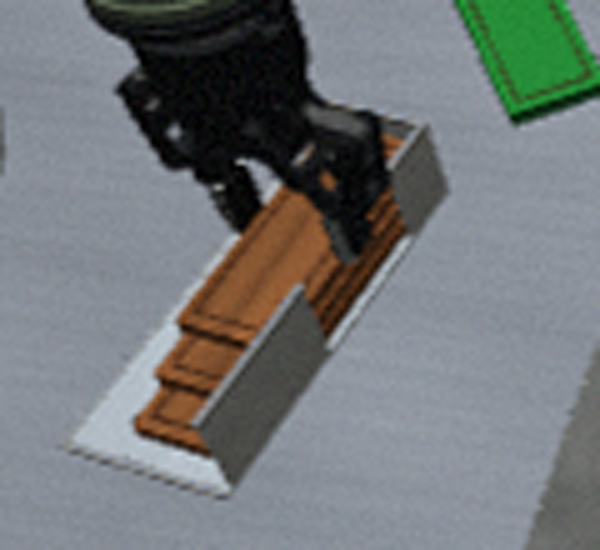

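The three boards are stepped evenly. Releasing, then fetching the shortest.

Emit:
move_arm([
  [[0,0,0,0.001,0,0,0],[1,0,0,0,0,0,0],[1,0,0,0,0,0,0],[1,0,0,0,0,0,0],[1,0,0,0,0,0,0]],
])

```text
clock: 20.25
position: [0.5376, -0.3282, 0.0289]
tool_rot: [3.141, -0.0, 2.992]
force: [-0.8, -0.1, -0.4]
grip_width: 0.0855
finger_force: 0.0
```

Emit:
move_arm([
  [[1,0,0,-0.03,0,0,0],[1,0,0,-0.07,0,0,0],[1,0,0,-0.08,0,0,0],[1,0,0,-0.08,0,0,0]],
])

```text
clock: 20.65
position: [0.5385, -0.3288, 0.1105]
tool_rot: [-3.141, 0.003, 2.992]
force: [0.9, -0.1, -0.7]
grip_width: 0.0853
finger_force: 0.0
```

```bash
python3 -c "
from h import *
go(.4585,.133,.1,176.5);s=bot.observe();print(s['force'])"
```

```text
at [ 0.5385 -0.3288  0.1105] clock 20.65 shift [0.1479 0.4448 0.0097] turn [-0.0002  0.0004 -0.0141]
[ 0.87081652 -0.08624197 -0.70898746]
```

Emit:
move_arm([
  [[1,0.074,0.222,0,0,0,-0.007],[1,0.074,0.222,0,0,0,-0.007],[1,0.074,0.222,0,0,0,-0.007],[1,0.074,0.222,0,0,0,-0.007],[1,0.074,0.222,0,0,0,-0.007]],
])

```text
clock: 21.15
position: [0.4961, -0.0946, 0.1077]
tool_rot: [3.141, -0.002, 3.038]
force: [1.0, -0.1, -0.6]
grip_width: 0.0854
finger_force: 0.0
```

Emit:
move_arm([
  [[1,0.064,0.225,0,0,0,-0.007],[1,0.064,0.225,0,0,0,-0.007],[1,0.064,0.225,0,0,0,-0.007],[1,0.064,0.225,0,0,0,-0.007],[1,0.064,0.225,0,0,0,-0.007]],
])

```text
clock: 21.65
position: [0.456, 0.1358, 0.1078]
tool_rot: [3.141, -0.002, 3.083]
force: [0.9, -0.8, -0.1]
grip_width: 0.0854
finger_force: 0.0
```

Emit:
move_arm([
  [[1,0,0,0.03,0,0,0],[1,0,0,0.04,0,0,0],[1,0,0,0.04,0,0,0]],
])

```text
clock: 21.95
position: [0.4564, 0.1315, 0.0671]
tool_rot: [-3.14, -0.004, 3.08]
force: [0.2, -0.9, -0.4]
grip_width: 0.0853
finger_force: 0.0
```

```bash
python3 -c "
from h import *
go(.4585,.133,.002,176.5);s=bot.observe();print(s['force'])
f=bot.grab_frame('scene')
for r in rects('scene',f): print(*r)
a=f[150:260,50:170]
cv2.imwrite('pics/p6.png',cv2.resize(a[:,:,::-1],None,fx=5,fy=5,interpolation=2))"
```

```text
at [0.4564 0.1315 0.0671] clock 21.95 shift [-0.0023  0.0017  0.0651] turn [-0.0003 -0.0006 -0.0002]
[ 0.21187661 -0.8806855  -0.43200902]
[491. 234.] 485.0 640.6 101.9 59.7 75.4
[500. 207.] 393.9 676.1 122.7 73.7 -13.4
[240. 199.] 471.4 7.4 93.1 84.7 9.7
[287. 202.] 460.5 133.8 129.2 58.7 -3.5
[104. 208.] 552.7 -341.6 221.3 83.0 -8.3
[484. 178.] 278.9 664.0 144.9 67.8 70.2
```

View pics/p6.png

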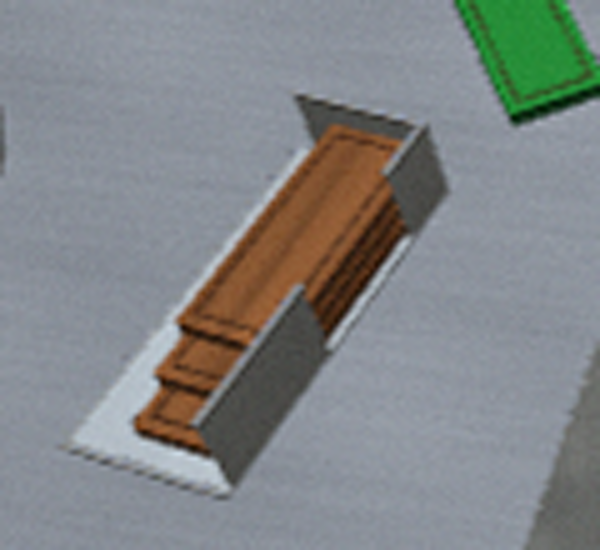

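The stack of three is flush. Now I'll grip the shortest board (top-view pixel 224,204).

Emit:
move_arm([
  [[1,-0.002,0.0015,0.025,0,0,0],[1,-0.002,0.0015,0.05,0,0,0],[1,-0.002,0.0015,0.063,0,0,0],[1,-0.002,0.0015,0.065,0,0,0],[1,-0.002,0.0015,0.065,0,0,0]],
])

```text
clock: 22.5
position: [0.46, 0.1336, 0.0043]
tool_rot: [-3.141, 0.0, 3.079]
force: [0.2, -0.2, 0.6]
grip_width: 0.0854
finger_force: 0.0
```

Emit:
move_arm([
  [[0,0,0,0,0,0,0],[0,0,0,0,0,0,0],[0,0,0,0,0,0,0],[0,0,0,0,0,0,0]],
])

```text
clock: 22.9
position: [0.4603, 0.134, 0.0051]
tool_rot: [3.141, 0.001, 3.08]
force: [-4.8, -1.1, 19.8]
grip_width: 0.0578
finger_force: 38.5
```

Emit:
move_arm([
  [[0,0,0,-0.04,0,0,0],[0,0,0,-0.085,0,0,0],[0,0,0,-0.12,0,0,0],[0,0,0,-0.12,0,0,0]],
])

```text
clock: 23.3
position: [0.4618, 0.1346, 0.1284]
tool_rot: [3.139, 0.007, 3.08]
force: [0.3, -0.3, -2.0]
grip_width: 0.0576
finger_force: 42.7
```

```bash
python3 -c "
from h import *
home(.125,.12,.008,-.006);print(bot.observe()['force'])"
```

```text
at [0.4618 0.1346 0.1284] clock 23.3 shift [-0.0998 -0.4669  0.0077] turn [0.0005 0.001  0.014 ]
[ 0.27846802 -0.29712549 -1.99769814]
```

Emit:
move_arm([
  [[0,-0.05,-0.233,0,0,0,0.007],[0,-0.05,-0.233,0,0,0,0.007],[0,-0.05,-0.233,0,0,0,0.007],[0,-0.05,-0.233,0,0,0,0.007],[0,-0.05,-0.233,0,0,0,0.007]],
])

```text
clock: 23.8
position: [0.495, -0.1049, 0.1239]
tool_rot: [-3.141, 0.0, 3.034]
force: [1.2, 0.1, -0.9]
grip_width: 0.0577
finger_force: 42.8
```

Emit:
move_arm([
  [[0,-0.06,-0.231,0,0,0,0.007],[0,-0.06,-0.231,0,0,0,0.007],[0,-0.06,-0.231,0,0,0,0.007],[0,-0.06,-0.231,0,0,0,0.007],[0,-0.06,-0.231,0,0,0,0.007]],
])

```text
clock: 24.3
position: [0.5301, -0.341, 0.1237]
tool_rot: [-3.141, 0.0, 2.99]
force: [0.2, 1.4, -0.1]
grip_width: 0.0574
finger_force: 42.8
```

Emit:
move_arm([
  [[0,0,0,0,0,0,0],[0,0,0,0,0,0,0]],
])

```text
clock: 24.5
position: [0.5301, -0.3383, 0.1233]
tool_rot: [3.141, -0.001, 2.991]
force: [-0.5, 0.7, -0.8]
grip_width: 0.0576
finger_force: 42.8
```

```bash
python3 -c "
from h import *
home(.125,.049,.006,-.005);print(bot.observe()['force'])"
```

```text
at [ 0.5301 -0.3383  0.1233] clock 24.5 shift [-0.0004  0.002   0.0743] turn [ 0.     -0.0001 -0.0001]
[-0.51263025  0.7323067  -0.78275238]
```

Emit:
move_arm([
  [[0,0,0.001,0.03,0,0,0],[0,0,0.001,0.06,0,0,0],[0,0,0.001,0.071,0,0,0],[0,0,0.001,0.073,0,0,0],[0,0,0.001,0.073,0,0,0]],
])

```text
clock: 25.0
position: [0.5312, -0.3364, 0.0515]
tool_rot: [-3.141, 0.0, 2.993]
force: [-0.1, -0.4, -1.4]
grip_width: 0.0575
finger_force: 43.0
```

Emit:
move_arm([
  [[0,0.002,0,0,0,0,0],[0,0.004,0,0,0,0,0],[0,0.006,0,0,0,0,0]],
])

```text
clock: 25.3
position: [0.5287, -0.3368, 0.0532]
tool_rot: [-3.14, 0.009, 2.992]
force: [20.7, -4.3, 1.0]
grip_width: 0.0575
finger_force: 43.2
```

```bash
python3 -c "
from h import *
home(.125,.0445,0,0);print(bot.observe()['force'])"
```

```text
at [ 0.5287 -0.3368  0.0532] clock 25.3 shift [0.0042 0.0057 0.0087] turn [-0.0003  0.0014  0.0001]
[20.65057304 -4.3493774   0.99361149]
```

Emit:
move_arm([
  [[0,-0.002,0.002,0,0,0,0],[0,-0.002,0.004,0.001,0,0,0],[0,-0.002,0.006,0.003,0,0,0],[0,-0.002,0.0075,0.004,0,0,0]],
])

```text
clock: 25.7
position: [0.5301, -0.3311, 0.0491]
tool_rot: [-3.138, 0.006, 2.991]
force: [5.1, -13.7, 8.2]
grip_width: 0.0572
finger_force: 44.4
```

Emit:
move_arm([
  [[0,0,0.001,0.002,0,0,0],[0,0,0.001,0.003,0,0,0]],
])

```text
clock: 25.9
position: [0.53, -0.3309, 0.0464]
tool_rot: [-3.138, 0.007, 2.99]
force: [5.7, -11.7, 9.6]
grip_width: 0.0572
finger_force: 44.7
```

```bash
python3 -c "
from h import *
home(.125,.0445,0,0);print(bot.observe()['force'])"
```

```text
at [ 0.53   -0.3309  0.0464] clock 25.9 shift [ 0.0045 -0.0003  0.0019] turn [-0.0006  0.001  -0.0002]
[  5.70893398 -11.65021136   9.57157927]
```

Emit:
move_arm([
  [[0,0,0,0.0015,0,0,0],[0,0.001,0,0.003,0,0,0],[0,0.001,0.001,0.003,0,0,0]],
])

```text
clock: 26.2
position: [0.5299, -0.3307, 0.0443]
tool_rot: [-3.136, 0.009, 2.99]
force: [5.8, -19.0, 13.8]
grip_width: 0.0577
finger_force: 45.6
```

Emit:
move_arm([
  [[0,0.001,0,0.001,0,0,0],[0,0.001,0,0.001,0,0,0]],
])

```text
clock: 26.4
position: [0.5299, -0.3308, 0.0442]
tool_rot: [-3.136, 0.011, 2.99]
force: [7.1, -14.7, 24.4]
grip_width: 0.0579
finger_force: 47.3
```

Emit:
move_arm([
  [[0,0.001,0,-0.002,0,0,0],[0,0.001,0,-0.002,0,0,0],[1,0.001,0,-0.002,0,0,0],[1,0.001,0,-0.002,0,0,0],[1,0.001,0,-0.002,0,0,0]],
])

```text
clock: 26.9
position: [0.5252, -0.3261, 0.0423]
tool_rot: [3.142, 0.0, 2.992]
force: [0.7, 0.2, 0.0]
grip_width: 0.0853
finger_force: 0.0
```

Emit:
move_arm([
  [[1,0,0,-0.03,0,0,0],[1,0,0,-0.07,0,0,0],[1,0,0,-0.11,0,0,0],[1,0,0.05,-0.12,0,0,0],[1,0,0.1,-0.12,0,0,0]],
])

```text
clock: 27.4
position: [0.5404, -0.2285, 0.164]
tool_rot: [-3.141, 0.003, 2.989]
force: [2.2, -0.2, -0.1]
grip_width: 0.0853
finger_force: 0.0
```

Emit:
move_arm([
  [[1,0,0.2,0,0,0,0],[1,0,0.2,0,0,0,0],[1,0,0.2,0,0,0,0],[1,0,0.2,0,0,0,0],[1,0,0.2,0,0,0,0]],
])

```text
clock: 27.9
position: [0.5703, -0.0226, 0.162]
tool_rot: [3.138, -0.0, 3.001]
force: [0.3, -0.6, -0.8]
grip_width: 0.0856
finger_force: 0.0
```

```bash
python3 -c "
from h import *
s=bot.observe();print(s['force'],s['position'])
a=bot.grab_frame('scene')[155:250,55:150];b=bot.grab_frame('top')[122:217,335:430]
cv2.imwrite('pics/p7.png',cv2.resize(np.hstack([a,b])[:,:,::-1],None,fx=4.2,fy=4.2,interpolation=2))
for n,z in (('scene',.051),('top',.051)):
  x=np.array([loc(.125,-.06)+(z,),loc(.125,0)+(z,),loc(0,-.06)+(z,)]);print(n,proj(n,x).round(1))
"
```

```text
[ 0.26028657 -0.60956404 -0.80892025] [ 0.57030618 -0.02259978  0.16195063]
scene [[ 87.7 203.6]
 [107.9 209.1]
 [113.9 170.6]]
top [[392.5 161.3]
 [372.3 158.2]
 [388.1 202.6]]
```

View pics/p7.png

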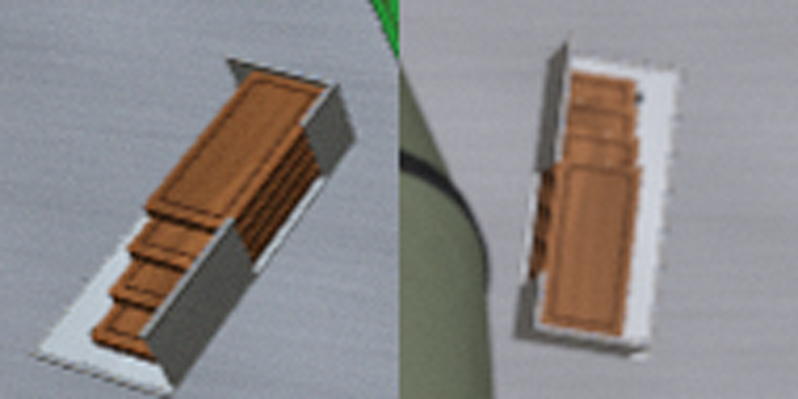

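Four boards are stacked in steps, with the shortest on top. I'll check the corner coordinates of each layer.

Run:
```python
from h import *
a=np.radians(H[2])
for n,pts in (("scene",[(147,212),(128,252),(110,297),(93,340)]),("top",[(640,170),(638,138),(637,108),(637,80)])):
    for i,(x,y) in enumerate(pts):
        p=(55+x/4.2-.4,155+y/4.2-.4) if n=="scene" else (335+(x-400)/4.2-.4,122+y/4.2-.4)
        d=ray(n,p,.051-.012*i)[0]-H[:2]
        print(n,[.125,.15,.175,.2][i],(1000*np.array([d@[np.cos(a),np.sin(a)],d@[-np.sin(a),np.cos(a)]])).round(1))
```

```text
scene 0.125 [127.9 -52.4]
scene 0.15 [151.3 -54.6]
scene 0.175 [177.5 -54.2]
scene 0.2 [201.7 -54.1]
top 0.125 [122.2 -58. ]
top 0.15 [148.8 -58.1]
top 0.175 [174.7 -58.9]
top 0.2 [199.8 -60.5]
```

All layers agree with home to within measurement error, and the mat and whetstone were not touched.

```bash
python3 -c "
from workcell import bot
print(bot.job_done())"
```

```text
the job is handed in; nothing more can be done
None
```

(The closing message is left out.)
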